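# Zero the portion scale and weigh out a scoop of mosaic glass

## Task

First turn the bar knob on the scale's dial anticlockwise, back until its pointer is fully home against the zero stop. Then lift the loaded scoop by its handle without spilling, tip all four glass chunks into the scale's bowl, and lay the scoop back flat on its wooden board, open side up. Leave the knob at zero and the glue bottle standing.

Things in the scene. Friction and masses are not known exactly. Their poses are not given: they have to be found in the camera images.
- scale: white bench portion scale, fixed to the table, housing 302 x 160 x 68 mm high; its x axis runs from the round dial (centre at x = -83 mm, top face at z = 71 mm) to the steel weighing bowl (centre at x = +72 mm); origin under the middle of the housing, on the table
- reset_knob (a joint): angle of the black bar knob on the dial, rad: 0 = pointer at the zero stop, a small steel lug at the dial's top, on the side towards the bowl (the bar then lies along the scale's x axis and the pointer and white line point to the bowl); grows as the knob is turned clockwise seen from above (range 0 to 2.8), so it goes back to zero anticlockwise; stays where it is left
- knob_grip (a point): point on the knob's vertical axis at the height to grip, 98 mm above the table; the grip bar is 62 mm long, 16 mm wide and 32 mm high, its top 111 mm above the table and its underside, a 48 mm disc, at 80 mm
- bowl_floor (a point): centre of the bowl's inner floor, 84 mm above the table; axes as the scale; the round bowl is open above, inner radius 53 mm at the floor and 72 mm at the rim, which is 46 mm higher
- scoop: aluminium scoop 203 mm long with a straight wooden handle; origin under the middle of its flat floor, x axis from the handle to the open nose, z up when it lies flat; trough 66 mm wide outside (60 inside), floor 4 mm thick from x = -37 to 37 mm, then a ramp rising to the nose at x = 65 mm, z = 12 mm; side walls 36 mm and back wall 42 mm high; weighs about 160 g, its chunks 120 g
- scoop_grip (a point): middle of the place to grip on the handle, at x = -80 mm, z = 34 mm of the scoop; the handle is 18 mm wide (y), 16 mm high (z) and runs along the scoop's x from -38 to -138 mm
- scoop_nose (a point): middle of the scoop's open front edge
- board: plywood board 260 x 140 x 10 mm, fixed flat on the table, on which the scoop lies lengthwise (x axes about the same way); origin under its middle, on the table (its top is 10 mm higher)
- chunk0: teal glass chunk 30 x 24 x 20 mm, one of four equal ones in the scoop; origin in the middle of its underside
- chunk1: teal glass chunk 30 x 24 x 20 mm, one of four equal ones in the scoop; origin in the middle of its underside
- chunk2: teal glass chunk 30 x 24 x 20 mm, one of four equal ones in the scoop; origin in the middle of its underside
- chunk3: teal glass chunk 30 x 24 x 20 mm, one of four equal ones in the scoop; origin in the middle of its underside
- glue: plain white glue bottle standing between the scale and the board, 42 mm thick, 110 mm tall; origin under its base
There are look-alikes about, which are no part of the job. Leave any blue or red look-alike of the chunk2 alone.

How it is judged (in metres and radians):
On the way, in this order (a step that is already met when the one before it is completed fails the run):
1. the knob is turned back to its zero stop while the chunks still wait in the scoop on the board (value of joint reset_knob below 0.08 rad and x of scoop in the frame of board between -0.1 and 0.1 m and y of scoop in the frame of board between -0.05 and 0.05 m and z of scoop in the frame of board between 0.006 and 0.015 m and angle between scoop's own z axis and vertical below 0.12 rad and x of chunk0 in the frame of scoop between -0.04 and 0.065 m and y of chunk0 in the frame of scoop between -0.032 and 0.032 m and z of chunk0 in the frame of scoop between -0.004 and 0.045 m and x of chunk1 in the frame of scoop between -0.04 and 0.065 m and y of chunk1 in the frame of scoop between -0.032 and 0.032 m and z of chunk1 in the frame of scoop between -0.004 and 0.045 m and x of chunk2 in the frame of scoop between -0.04 and 0.065 m and y of chunk2 in the frame of scoop between -0.032 and 0.032 m and z of chunk2 in the frame of scoop between -0.004 and 0.045 m and x of chunk3 in the frame of scoop between -0.04 and 0.065 m and y of chunk3 in the frame of scoop between -0.032 and 0.032 m and z of chunk3 in the frame of scoop between -0.004 and 0.045 m), for 0.2 s.
2. the scoop is lifted clear with all four chunks in it (height (world z) of scoop above 0.08 m and x of chunk0 in the frame of scoop between -0.04 and 0.065 m and y of chunk0 in the frame of scoop between -0.032 and 0.032 m and z of chunk0 in the frame of scoop between -0.004 and 0.045 m and x of chunk1 in the frame of scoop between -0.04 and 0.065 m and y of chunk1 in the frame of scoop between -0.032 and 0.032 m and z of chunk1 in the frame of scoop between -0.004 and 0.045 m and x of chunk2 in the frame of scoop between -0.04 and 0.065 m and y of chunk2 in the frame of scoop between -0.032 and 0.032 m and z of chunk2 in the frame of scoop between -0.004 and 0.045 m and x of chunk3 in the frame of scoop between -0.04 and 0.065 m and y of chunk3 in the frame of scoop between -0.032 and 0.032 m and z of chunk3 in the frame of scoop between -0.004 and 0.045 m), for 0.2 s.
3. all four chunks are tipped from the scoop into the bowl (horizontal distance between each of chunk0, chunk1, chunk2, chunk3 and bowl_floor below 0.068 m and z of chunk0 in the frame of bowl_floor between -0.005 and 0.05 m and z of chunk1 in the frame of bowl_floor between -0.005 and 0.05 m and z of chunk2 in the frame of bowl_floor between -0.005 and 0.05 m and z of chunk3 in the frame of bowl_floor between -0.005 and 0.05 m), for 0.2 s.
At the end, for the whole second after the job is handed in: knob within 0.08 rad of zero; four chunks at rest in the bowl, within 68 mm of its axis and below 50 mm over its floor; scoop at rest flat, open side up within 0.12 rad, on the board, its origin within 100 mm (x) and 50 mm (y) of the board's middle; glue bottle upright within 0.2 rad (all of step 3 and value of joint reset_knob below 0.08 rad and x of scoop in the frame of board between -0.1 and 0.1 m and y of scoop in the frame of board between -0.05 and 0.05 m and z of scoop in the frame of board between 0.006 and 0.015 m and angle between scoop's own z axis and vertical below 0.12 rad and linear speed of each of chunk0, chunk1, chunk2, chunk3, scoop below 0.02 m/s and angle between glue's own z axis and vertical below 0.2 rad); the robot touches nothing.
It fails at once if the glue bottle is knocked over (angle between glue's own z axis and vertical above 0.5 rad).
It also fails if it takes over 67 s, if anything falls off the work surface, if the arm or the gripper's body presses on something with over 40 N, if the wrist force passes 120 N, or if a joint passes its speed limit or range.

## Robot

A 7-joint arm with a two-finger parallel gripper is mounted at the origin on the work surface. World frame = base frame: x ahead of the robot, y to its left, z up, the work surface at z = 0. Lengths are in mm, angles in rad, forces in N, time in s.
With the tool pointing down it reaches from about 400 to 850 mm from the base axis. Payload 10.4 kg.
Tool frame: the origin (TCP) lies at the very end of the fingers, on their centre line; the grasp point (between the pads) lies ctrl.tcp_to_grasp behind it (ctrl.tcp_to_grasp is the distance from the TCP to the grasp point, in mm); z points along the fingers, y is the line along which they close (so a half turn about z gives the same grasp; the last joint's range is limited). The gripper opens to 85 mm and grips with 20 to 120 N. Pads are 22 mm wide; open, the fingers measure 114 mm over their backs; the gripper's body (76 mm by 85 mm) begins 54 mm behind the grasp point. The pads swing forward as they close: fully open they stand 13 mm farther back than shut.
Start: joints at [-1.23, 0.332, -0.065, 1.46, 0.022, 1.35, -0.088], TCP at [222.381, 584.121, 231.338] pointing down, gripper open.
Joint ranges: [-2.6, 2.6], [-0.5, 2.12], [-1.47, 1.34], [0.16, 2.42], [-1.27, 4.41], [0.06, 2.06], [-2.6, 2.6]. Speed limits (rad/s): [2.22, 2.22, 2.79, 2.79, 3.14, 3.14, 3.14].

## Interface

Orientations are given as a unit quaternion [x, y, z, w].
In Python, from bench import ctrl, imaging, ticket gives the robot as it stands. The module is installed in compiled form; this text tells all that it offers.
- The arm moves only by the shell command python3 -m handwheel 'ROWS' [FORCE]. ROWS is JSON, a list of rows, each an object with "offset": the shift along the tool's x, y, z scaled (see below), a list of three; "turn": the turn, a rotation vector about the tool's x, y, z scaled (see below), a list of three; "claw": the opening, from -1 (shut) to 1 (fully open). In form: [{"offset": [dx, dy, dz], "turn": [rx, ry, rz], "claw": claw}, ...]. A call has 1 to 10 rows; each row shifts and turns the commanded pose from where the row before left it, along the tool's axes as they then stand; what a row does not reach is not made up. The controller multiplies each number of a shift by 750 mm and each number of a turn by 180 degrees. A row lasts 1/8 s, in which the tool goes at most 62.5 mm and 10.7 degrees, less where a joint would pass 70% of its speed; a pose out of reach is approached as far as the arm can. A call with a number of a shift or a turn outside -1 to 1 is refused whole. A call with a gripper value outside its range is refused whole. The fingers move at their own pace and stop on an object; FORCE is the grip in N (left out, the last holds). Time passes only in rows, so rows that do not move let the fingers close. It gives the time, the measured TCP pose, the force, the opening and the grip force at its end, in the units of the state.
- ctrl.state(): the state, without advancing time (a new reading comes with each control period).
- imaging.get_image(name): name is "side" or "top"; returns the picture (400x640x3 uint8, red, green, blue); there is no depth.
- imaging.calibration(name): a dict with "K" (3x3 intrinsics, pixels), "world_from_camera" (4x4, takes a point from camera to world coordinates). Camera axes: x right, y down, z forward; pixel columns grow to the right and rows downward; lengths in mm; the calibration is good to about 2 mm. A picture is of the moment at which its call begins. calibration takes no time and is no camera call.
- ticket.hand_in(): hands the job in; it is judged then, once.
The state is a dict: "time_s": time; "joint_pos": joint angles; "joint_velocities": joint speeds; "tau": joint torques, N m; "tcp_pos": TCP position; "orientation": TCP orientation; "force": force on the tool from outside, world axes, zero at the start; "ft_torque": the same for the moment, N m; "gripper_width": finger opening in mm; "grasp_force": force on a finger pad.
Only numpy, scipy, OpenCV 4.12 (cv2) and the standard library are available. Lean on these libraries where they do the work, as an engineer would, in place of code of your own. Each camera call takes 0.05 s, during which the arm holds its last target. There are 200 camera calls.

## Working session

There is one attempt and no reset: what is moved stays moved. The work goes in short steps, Python scripts to look and compute and a shell command to move; the robot and the scene stay as the last step left them, time stands still between calls to the robot, and variables do not carry over. Pictures are saved under pics/ and viewed, at most 11 in all, crops included, and the job is handed in when it is done.

```bash
mkdir -p pics
python3 - <<'E'
from bench import ctrl, imaging
import cv2,numpy as np
for n in("top","side"):
    im=imaging.get_image(n); cv2.imwrite(f"pics/{n}0.png",im[:,:,::-1])
    c=imaging.calibration(n); print(n,np.round(c["K"],1).tolist(),np.round(c["world_from_camera"],3).tolist())
s=ctrl.state(); print(s, ctrl.tcp_to_grasp)
E
```

```text
top [[399.4, 0.0, 322.7], [0.0, 399.4, 203.5], [0.0, 0.0, 1.0]] [[-0.017, -0.989, 0.148, 448.759], [-1.0, 0.015, -0.012, -5.297], [0.01, -0.148, -0.989, 1021.719], [0.0, 0.0, 0.0, 1.0]]
side [[423.2, 0.0, 314.4], [0.0, 423.2, 202.3], [0.0, 0.0, 1.0]] [[-0.895, -0.305, 0.327, 312.167], [-0.447, 0.595, -0.668, 598.605], [0.009, -0.743, -0.669, 683.639], [0.0, 0.0, 0.0, 1.0]]
{'time_s': 0.1, 'joint_pos': array([-1.22962648,  0.33279595, -0.06469693,  1.46085194,  0.02158211,
        1.34992886, -0.08850174]), 'joint_velocities': array([-1.51015144e-03, -1.87511901e-04,  5.53696416e-05, -9.16764388e-04,
        1.01130113e-04,  6.50266637e-04,  7.73203448e-04]), 'tau': array([ 1.09454711e-03, -6.26741338e+01,  4.86365310e-02, -3.92430961e+01,
        1.60571246e-02,  6.86324638e-03, -8.30106970e-07]), 'tcp_pos': array([222.25229658, 583.77998651, 230.60601667]), 'orientation': array([ 1.80878507e-01,  9.83505236e-01, -6.37684697e-04, -9.52823389e-05]), 'force': array([0.5976497 , 0.35427077, 0.20554771]), 'ft_torque': array([-0.00800109, -0.0001391 ,  0.02125837]), 'grasp_force': 0.0, 'gripper_width': 85.54918927893166} 18.700000000000003
```

View pics/top0.png

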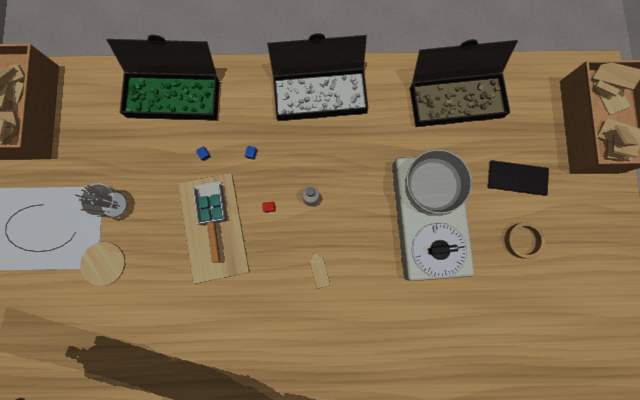

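View pics/side0.png

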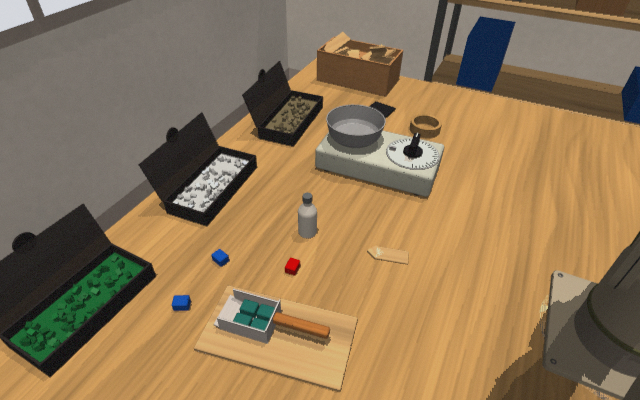

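The top view shows the scale: dial with the black knob at (440,250), bowl at (438,182). The loaded scoop is at (211,205) with its handle at (215,243), on the board at (213,228), and the glue is at (311,196). In the side view the knob is at (413,148), the scoop at (250,315) and the glue at (308,216).
Candidates for the chunks: the teal four in the scoop (203-218, 201-214), the blue cubes (203,153) and (251,152), and the red one (268,207). I choose the teal four. For the knob, only the black bar at (440,250) fits. The black slab (518,178) and the ring (523,240) are not it.

```bash
cat > h.py <<'E'
import numpy as np
from bench import ctrl, imaging
from scipy.spatial.transform import Rotation as R
def w(n,u,v,z):
    c=imaging.calibration(n);T=np.array(c["world_from_camera"]);d=T[:3,:3]@np.linalg.inv(c["K"])@[u,v,1]
    o=T[:3,3];return o+d*(z-o[2])/d[2]
def px(n,p):
    c=imaging.calibration(n);T=np.linalg.inv(c["world_from_camera"]);q=np.array(c["K"])@(T[:3,:3]@p+T[:3,3]);return q[:2]/q[2]
def goto(p,rot):
    """rows numbers from the current measured pose: offset (tool axes /750), turn (/180deg)"""
    s=ctrl.state();r=R.from_quat(s["orientation"])
    return r.inv().apply(np.array(p)-s["tcp_pos"])/750,(r.inv()*rot).as_rotvec()/np.pi
E
python3 - <<'E'
from h import *
import cv2
im=cv2.imread("pics/top0.png")
a=cv2.resize(im[145:290,390:480],None,fx=4,fy=4,interpolation=2);b=cv2.resize(im[165:290,170:260],None,fx=4,fy=4,interpolation=2)
b=cv2.copyMakeBorder(b,0,80,0,0,0);cv2.imwrite("pics/crop0.png",np.hstack([a,b]))
E
```

```text
(no output)
```

View pics/crop0.png

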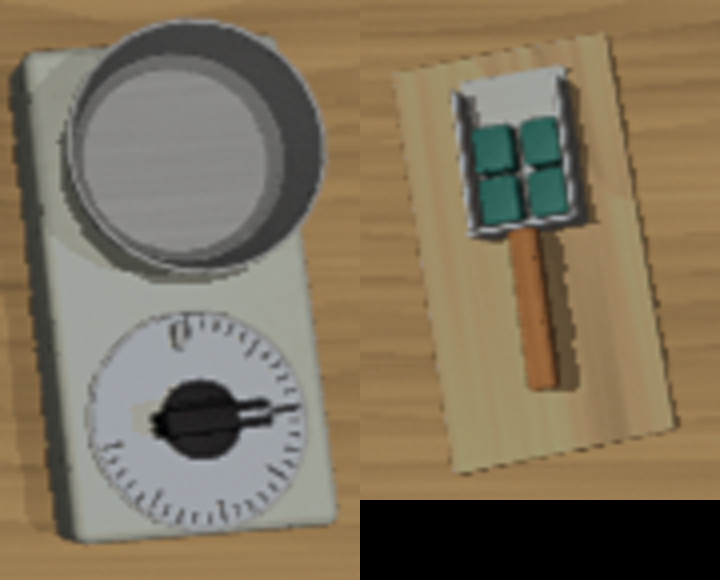

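Run:
```python
from h import *
f=lambda u,v,z,n="top":np.round(w(n,u,v,z),1)
d=f(439,250,71);r=f(439.2,181.8,130);fl=f(433.8,185,84)
print("dial",d,"rim",r,"floor",fl, "yaw",np.degrees(np.arctan2(*(r-d)[1::-1])),np.linalg.norm((r-d)[:2]))
a=f(390+155/4,145+425/4,111);b=f(390+270/4,145+408/4,100);print("bar",a,b,np.degrees(np.arctan2(*(b-a)[1::-1])))
bl=f(390+75/4,145+541/4,68);br=f(390+335/4,145+521/4,68);print("edge",bl,br,np.degrees(np.arctan2(*(bl-br)[1::-1]))-90,np.linalg.norm(bl-br))
h0=f(215.75,262,48);h1=f(210.75,222.5,52);print("handle",h0,h1,np.degrees(np.arctan2(*(h1-h0)[1::-1])),np.linalg.norm(h1-h0))
B=np.array([f(178.25,183.25,10),f(231.25,173.25,10),f(249.25,272,10),f(193.75,283,10)]);print("board",B.mean(0),np.degrees(np.arctan2(*((B[0]+B[1]-B[2]-B[3]))[1::-1])))
print("glue",f(308,234,0,"side"),f(310,190,105),"side handle end",f(327,331,44,"side"), "nose corners",f(170+95/4,165+78/4,45),f(170+205/4,165+70/4,45))
```

```text
dial [ 475.3 -290.9   71. ] rim [ 628.2 -282.9  130. ] floor [ 629.8 -283.8   84. ] yaw 2.995086017821348 153.10914407702765
bar [ 471.7 -255.4  111. ] [ 480.6 -325.3  100. ] -82.74387225635097
edge [ 405.9 -216.2   68. ] [ 414.8 -370.5   68. ] 3.301153952145043 154.55646217483113
handle [456.  242.5  48. ] [551.2 255.8  52. ] 7.953081971438415 96.20774397105468
board [544.225 261.025  10.   ] 10.833789122415698
glue [611.5  16.9   0. ] [618.1  12.6 105. ] side handle end [460.4 241.   44. ] nose corners [647.4 302.1  45. ] [651.5 234.1  45. ]
```

```bash
python3 -m handwheel '[{"offset":[0,0,0],"turn":[0,0,0.0573],"claw":1},{"offset":[0,0,0],"turn":[0,0,0.0573],"claw":1},{"offset":[0,0,0],"turn":[0,0,0.0573],"claw":1},{"offset":[0,0,0],"turn":[0,0,0.0573],"claw":1},{"offset":[0,0,0],"turn":[0,0,0.0573],"claw":1},{"offset":[0,0,0],"turn":[0,0,0.0573],"claw":1}]' 40
cat >> h.py <<'E'
def down(yawy):
    """tool pointing down, tool y at world angle yawy deg"""
    a=np.radians(yawy);y=np.array([np.cos(a),np.sin(a),0]);z=np.array([0,0,-1]);return R.from_matrix(np.c_[np.cross(y,z),y,z])
def plan(*pts,rot,step=50):
    s=ctrl.state();p=np.array(s["tcp_pos"]);print("turn",np.round((R.from_quat(s["orientation"]).inv()*rot).as_rotvec()/np.pi,4))
    for q in pts:
        d=rot.inv().apply(np.array(q)-p)/750;n=int(np.ceil(np.linalg.norm(d)*750/step));print(n,"rows of",np.round(d/n,4));p=np.array(q)
E
python3 -c "
from h import *
print(ctrl.state()['joint_pos'])
plan([420,330,240],[480,-100,240],[475,-291,200],[475,-291,82],rot=down(7.3))"
```

```text
time_s: 0.85
tcp_pos: [222.3, 583.9, 230.9]
orientation: [0.663, 0.749, -0.0, 0.0]
force: [-0.2, -0.8, 0.6]
gripper_width: 85.6
grasp_force: 0.0
[-1.34299323  0.32927314  0.08034414  1.46761728 -0.02662083  1.34656707
 -1.13998992]
turn [-0.0001  0.0002 -0.002 ]
7 rows of [-0.0528  0.0312 -0.0017]
9 rows of [-0.0643  0.0007  0.    ]
4 rows of [-0.0629 -0.0097  0.0133]
3 rows of [0.     0.     0.0524]
```

```bash
python3 -m handwheel '[{"offset":[-0.053,0.031,0],"turn":[0,0,0],"claw":1},{"offset":[-0.053,0.031,0],"turn":[0,0,0],"claw":1},{"offset":[-0.053,0.031,0],"turn":[0,0,0],"claw":1},{"offset":[-0.053,0.031,0],"turn":[0,0,0],"claw":1},{"offset":[-0.053,0.031,0],"turn":[0,0,0],"claw":1},{"offset":[-0.053,0.031,0],"turn":[0,0,0],"claw":1},{"offset":[-0.053,0.031,0],"turn":[0,0,0],"claw":1}]'
python3 -m handwheel '[{"offset":[-0.06,0,0],"turn":[0,0,0],"claw":1},{"offset":[-0.06,0,0],"turn":[0,0,0],"claw":1},{"offset":[-0.06,0,0],"turn":[0,0,0],"claw":1},{"offset":[-0.06,0,0],"turn":[0,0,0],"claw":1},{"offset":[-0.06,0,0],"turn":[0,0,0],"claw":1},{"offset":[-0.06,0,0],"turn":[0,0,0],"claw":1},{"offset":[-0.06,0,0],"turn":[0,0,0],"claw":1},{"offset":[-0.06,0,0],"turn":[0,0,0],"claw":1},{"offset":[-0.06,0,0],"turn":[0,0,0],"claw":1},{"offset":[0,0,0],"turn":[0,0,0],"claw":1}]'
python3 -c "
from h import *
print(ctrl.state()['joint_pos'])
plan([475,-291,180],[475,-291,82],rot=down(7.3))"
```

```text
time_s: 1.72
tcp_pos: [419.7, 327.3, 231.1]
orientation: [0.661, 0.751, -0.0, -0.0]
force: [0.7, 0.6, -0.3]
gripper_width: 85.3
grasp_force: 0.0
time_s: 2.98
tcp_pos: [470.0, -76.5, 231.3]
orientation: [0.663, 0.749, -0.0, 0.0]
force: [0.7, 0.2, -0.5]
gripper_width: 85.2
grasp_force: 0.0
[-0.6143594  -0.03378816  0.67555087  1.86928795  0.02246588  1.29875735
  0.17601079]
turn [-0.      0.0002 -0.002 ]
5 rows of [-0.0569 -0.0059  0.0137]
2 rows of [0.     0.     0.0653]
```

```bash
python3 -m handwheel '[{"offset":[-0.057,-0.006,0.014],"turn":[0,0,0],"claw":0.2},{"offset":[-0.057,-0.006,0.014],"turn":[0,0,0],"claw":0.2},{"offset":[-0.057,-0.006,0.014],"turn":[0,0,0],"claw":0.2},{"offset":[-0.057,-0.006,0.014],"turn":[0,0,0],"claw":0.2},{"offset":[-0.057,-0.006,0.014],"turn":[0,0,0],"claw":0.2},{"offset":[0,0,0],"turn":[0,0,0],"claw":0.2}]'
python3 -c "
from h import *
import cv2
plan([475,-291,82],rot=down(7.3))
a=imaging.get_image('top')[145:290,390:480];b=imaging.get_image('side')[80:220,290:460]
a=cv2.resize(a,None,fx=3.5,fy=3.5);b=cv2.resize(b,(425,a.shape[0]));cv2.imwrite('pics/k1.png',np.hstack([a,b])[:,:,::-1])"
```

```text
time_s: 3.72
tcp_pos: [473.7, -290.1, 177.6]
orientation: [0.662, 0.749, -0.001, -0.001]
force: [-0.7, 0.2, 0.4]
gripper_width: 51.5
grasp_force: 0.0
turn [-0.0009  0.0002 -0.0015]
2 rows of [-0.0007  0.0008  0.0637]
```

View pics/k1.png

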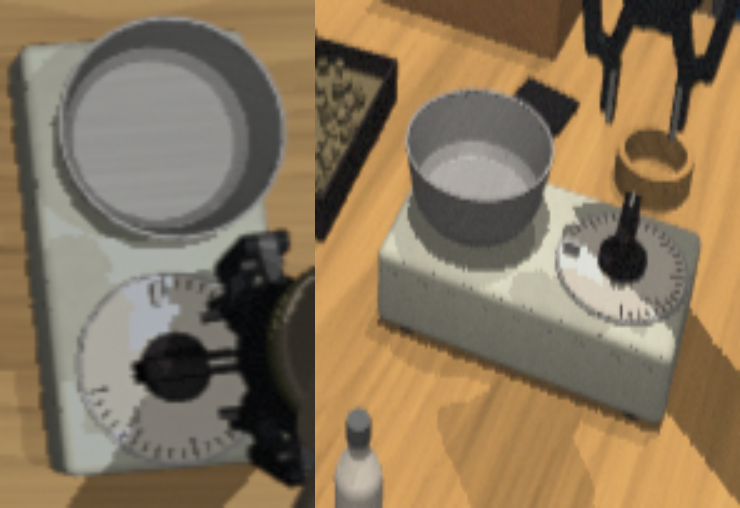

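The top crop shows the open fingers either side of the bar knob (crop 175,368), with the tool offset by parallax. The side crop shows the gripper straight above the knob, so I descend.

```bash
python3 -m handwheel '[{"offset":[0,0.001,0.042],"turn":[0,0,0],"claw":0.2},{"offset":[0,0.001,0.042],"turn":[0,0,0],"claw":0.2},{"offset":[0,0,0.042],"turn":[0,0,0],"claw":0.2},{"offset":[0,0,0],"turn":[0,0,0],"claw":0.2},{"offset":[0,0,0],"turn":[0,0,0],"claw":-1},{"offset":[0,0,0],"turn":[0,0,0],"claw":-1},{"offset":[0,0,0],"turn":[0,0,0],"claw":-1},{"offset":[0,0,0],"turn":[0,0,0],"claw":-1}]' 50
python3 -c "
from h import *
s=ctrl.state();print(s['joint_pos'],s['ft_torque'])"
```

```text
time_s: 4.82
tcp_pos: [475.1, -288.1, 85.8]
orientation: [0.661, 0.75, 0.0, -0.001]
force: [-13.0, 3.1, 15.1]
gripper_width: 15.2
grasp_force: 49.8
[-0.21332528  0.40311418  0.81971212  1.84578645 -0.33925686  1.04058131
  0.86745719] [0.67741269 2.58769934 0.01701529]
```

```bash
python3 -m handwheel '[{"offset":[0,-0.002,-0.003],"turn":[0,0,0],"claw":-1},{"offset":[0,0,0],"turn":[0,0,-0.05],"claw":-1},{"offset":[0,0,0],"turn":[0,0,-0.05],"claw":-1},{"offset":[0,0,0],"turn":[0,0,-0.05],"claw":-1},{"offset":[0,0,0],"turn":[0,0,-0.05],"claw":-1},{"offset":[0,0,0],"turn":[0,0,-0.05],"claw":-1},{"offset":[0,0,0],"turn":[0,0,-0.05],"claw":-1},{"offset":[0,0,0],"turn":[0,0,-0.05],"claw":-1},{"offset":[0,0,0],"turn":[0,0,-0.05],"claw":-1},{"offset":[0,0,0],"turn":[0,0,0],"claw":-1}]'
python3 -c "
from h import *
s=ctrl.state();print(s['joint_pos'],s['ft_torque'],(R.from_quat(s['orientation']).as_matrix()[:,1]))"
```

```text
time_s: 6.08
tcp_pos: [471.0, -291.6, 86.1]
orientation: [0.095, 0.996, -0.002, -0.002]
force: [-10.7, -12.4, -7.7]
gripper_width: 15.3
grasp_force: 52.5
[-0.01763978  0.34167699  0.57544337  1.84088652 -0.20910323  1.02326909
  2.02291424] [-2.59581933  2.25064906 -0.00609348] [ 0.18820427  0.98212171 -0.00401277]
```

```bash
python3 -m handwheel '[{"offset":[0,0,0],"turn":[0,0,-0.04],"claw":-1},{"offset":[0,0,0],"turn":[0,0,-0.04],"claw":-1},{"offset":[0,0,0],"turn":[0,0,-0.02],"claw":-1},{"offset":[0,0,0],"turn":[0,0,-0.02],"claw":-1},{"offset":[0,0,0],"turn":[0,0,0],"claw":-1}]'
python3 -c "
from h import *
s=ctrl.state();print(s['joint_pos'],s['ft_torque'],(R.from_quat(s['orientation']).as_matrix()[:,1]))"
```

```text
time_s: 6.7
tcp_pos: [470.2, -292.7, 86.3]
orientation: [-0.09, 0.996, -0.001, -0.003]
force: [-14.4, -13.4, -4.0]
gripper_width: 15.1
grasp_force: 104.8
[ 0.03735942  0.33166346  0.51117902  1.83823466 -0.18156399  1.02192907
  2.37289637] [-2.74972206  2.96251577 -2.14958601] [-0.18018118  0.98363109 -0.00214789]
```

Torque has built up (2.15 N m), so the knob is against the stop. I release it, back off and look.

```bash
python3 -m handwheel '[{"offset":[0,0,0],"turn":[0,0,0],"claw":0.2},{"offset":[0,0,0],"turn":[0,0,0],"claw":0.2},{"offset":[0,0,0],"turn":[0,0,0],"claw":0.2},{"offset":[0,0,-0.06],"turn":[0,0,0],"claw":0.2},{"offset":[0,0,-0.06],"turn":[0,0,0],"claw":0.2},{"offset":[0,0,-0.08],"turn":[0,0,0.05],"claw":0.5},{"offset":[0.04,0,0],"turn":[0,0,0.05],"claw":1},{"offset":[0.08,0,0],"turn":[0,0,0.05],"claw":1},{"offset":[0.08,0,0],"turn":[0,0,0.05],"claw":1},{"offset":[0,0,0],"turn":[0,0,0],"claw":1}]'
python3 -c "
from h import *
import cv2
print(ctrl.state()['joint_pos'])
a=imaging.get_image('top')[145:290,390:480];b=imaging.get_image('side')[80:220,290:460]
a=cv2.resize(a,None,fx=3.5,fy=3.5,interpolation=2);b=cv2.resize(b,(425,a.shape[0]));cv2.imwrite('pics/k2.png',np.hstack([a,b])[:,:,::-1])"
```

```text
time_s: 7.95
tcp_pos: [325.4, -264.1, 237.4]
orientation: [0.219, 0.976, 0.002, 0.002]
force: [0.7, -0.7, 0.3]
gripper_width: 85.4
grasp_force: 0.0
[-0.0592622  -0.20299448  0.56767655  1.98001825  0.10736976  1.33200285
  1.60281324]
```

View pics/k2.png

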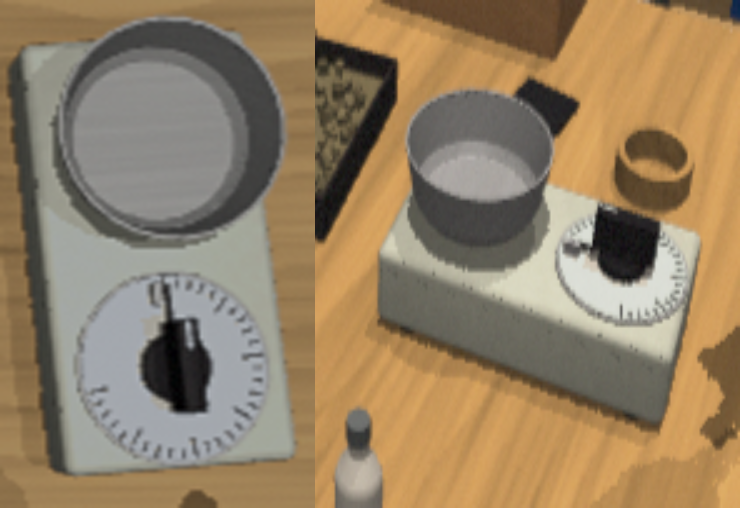

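```bash
python3 -c "
from h import *
f=lambda u,v,z:w('top',390+u/3.5,145+v/3.5,z)
an=lambda a,b:np.degrees(np.arctan2(*(b-a)[1::-1]))
print('bar left edge',an(f(174,412,111),f(160,322,111)),'right',an(f(208,411,111),f(198,320,111)))
print('white line',an(f(195,345,111),f(191,322,111)),'pointer',an(f(176,318,84),f(164,285,84)))
print('sc left',an(f(62,472,68),f(22,50,68)),'right',an(f(295,457,68),f(258,210,68)))
"
```

```text
bar left edge 5.564187726844035 right 2.7281717166435153
white line 6.420775978335873 pointer 16.866018947538116
sc left 2.770367449121966 right 4.55015169782584
```

Bar and pointer lie at about 4° in world, against 3 to 3.5° for the scale axis, and the pointer touches the lug at crop (155,293): the knob is home. Before lifting the scoop I try the pouring tilt with the empty hand above the bowl.

```bash
python3 -c "
from h import *
plan([671,-303,265],rot=down(66))"
```

```text
turn [ 0.0005  0.0009 -0.0057]
7 rows of [-0.0626  0.0198 -0.0053]
```

```bash
python3 -m handwheel '[{"offset":[-0.063,0.02,-0.005],"turn":[0,0,0],"claw":1},{"offset":[-0.063,0.02,-0.005],"turn":[0,0,0],"claw":1},{"offset":[-0.063,0.02,-0.005],"turn":[0,0,0],"claw":1},{"offset":[-0.063,0.02,-0.005],"turn":[0,0,0],"claw":1},{"offset":[-0.063,0.02,-0.005],"turn":[0,0,0],"claw":1},{"offset":[-0.063,0.02,-0.005],"turn":[0,0,0],"claw":1},{"offset":[-0.063,0.02,-0.005],"turn":[0,0,0],"claw":1},{"offset":[0,0,0],"turn":[0,-0.05,0],"claw":1},{"offset":[0,0,0],"turn":[0,-0.05,0],"claw":1},{"offset":[0,0,0],"turn":[0,-0.05,0],"claw":1}]'
python3 -m handwheel '[{"offset":[0,0,0],"turn":[0,-0.05,0],"claw":1},{"offset":[0,0,0],"turn":[0,-0.05,0],"claw":1},{"offset":[0,0,0],"turn":[0,-0.05,0],"claw":1},{"offset":[0,0,0],"turn":[0,-0.05,0],"claw":1},{"offset":[0,0,0],"turn":[0,-0.05,0],"claw":1},{"offset":[0,0,0],"turn":[0,0,0],"claw":1}]'
python3 -c "
from h import *
s=ctrl.state();print(s['joint_pos'],R.from_quat(s['orientation']).as_matrix().round(2))"
```

```text
time_s: 9.3
tcp_pos: [674.0, -310.0, 261.6]
orientation: [0.21, 0.949, -0.052, 0.23]
force: [1.1, -0.1, 0.9]
gripper_width: 85.2
grasp_force: 0.0
time_s: 10.05
tcp_pos: [659.4, -330.6, 255.6]
orientation: [0.209, 0.865, -0.131, 0.437]
force: [0.3, -0.4, -0.0]
gripper_width: 85.4
grasp_force: 0.0
[-0.45682831  0.07364485  0.82356881  2.05966069  0.80922068  0.1387462
  0.68085936] [[-0.53  0.48  0.7 ]
 [ 0.25  0.88 -0.41]
 [-0.81 -0.04 -0.58]]
```

```bash
python3 -c "
from h import *
plan([650,-310,270],rot=down(-24))
A=down(-24)*R.from_rotvec([0,-np.radians(70),0]);B=down(-24)*R.from_rotvec([0,np.radians(70),0])
for r in(A,B):
  plan([650,-310,280],rot=r); print(r.as_matrix().round(2)[:,2])"
```

```text
turn [0.2137 0.2519 0.4429]
1 rows of [ 0.02   -0.0225 -0.0192]
turn [ 0.4154 -0.0602  0.2326]
1 rows of [-0.0238 -0.0225 -0.0299]
[-0.38 -0.86 -0.34]
turn [-0.0908  0.5459  0.558 ]
1 rows of [ 0.0374 -0.0225  0.0076]
[ 0.38  0.86 -0.34]
```

```bash
python3 -m handwheel '[{"offset":[0,0,-0.03],"turn":[0.0415,-0.006,0.0233],"claw":1},{"offset":[0,0,0],"turn":[0.0415,-0.006,0.0233],"claw":1},{"offset":[0,0,0],"turn":[0.0415,-0.006,0.0233],"claw":1},{"offset":[0,0,0],"turn":[0.0415,-0.006,0.0233],"claw":1},{"offset":[0,0,0],"turn":[0.0415,-0.006,0.0233],"claw":1},{"offset":[0,0,0],"turn":[0.0415,-0.006,0.0233],"claw":1},{"offset":[0,0,0],"turn":[0.0415,-0.006,0.0233],"claw":1},{"offset":[0,0,0],"turn":[0.0415,-0.006,0.0233],"claw":1},{"offset":[0,0,0],"turn":[0.0415,-0.006,0.0233],"claw":1},{"offset":[0,0,0],"turn":[0.0415,-0.006,0.0233],"claw":1}]'
python3 -c "
from h import *
s=ctrl.state();print(s['joint_pos'],R.from_quat(s['orientation']).as_matrix().round(2))
plan([650,-310,280],rot=down(-24)*R.from_rotvec([0,-np.radians(70),0]))"
```

```text
time_s: 11.3
tcp_pos: [649.7, -320.3, 251.2]
orientation: [0.661, 0.499, -0.466, 0.312]
force: [0.6, -0.9, 1.0]
gripper_width: 85.4
grasp_force: 0.0
[-0.51892423  0.92593385  0.85187733  1.28218899  0.5227908   1.43049644
 -0.25478748] [[ 0.07  0.95 -0.3 ]
 [ 0.37 -0.31 -0.88]
 [-0.93 -0.05 -0.37]]
turn [ 0.0254 -0.0096  0.0276]
1 rows of [-0.0318 -0.0052 -0.0251]
```

```bash
python3 -c "
from h import *
plan([560,-60,280],[513.4,250.5,150],rot=down(-82))
s=ctrl.state();print(R.from_quat(s['orientation']).inv().apply([0,0,30])/750)"
```

```text
turn [0.1979 0.3455 0.3209]
6 rows of [-0.0117 -0.06   -0.0064]
7 rows of [-0.0006 -0.0598  0.0248]
[-0.03706741 -0.00209387 -0.014887  ]
```

```bash
python3 -m handwheel '[{"offset":[-0.037,-0.002,-0.015],"turn":[0.022,0.0384,0.0357],"claw":1},{"offset":[0,0,0],"turn":[0.022,0.0384,0.0357],"claw":1},{"offset":[0,0,0],"turn":[0.022,0.0384,0.0357],"claw":1},{"offset":[0,0,0],"turn":[0.022,0.0384,0.0357],"claw":1},{"offset":[0,0,0],"turn":[0.022,0.0384,0.0357],"claw":1},{"offset":[0,0,0],"turn":[0.022,0.0384,0.0357],"claw":1},{"offset":[0,0,0],"turn":[0.022,0.0384,0.0357],"claw":1},{"offset":[0,0,0],"turn":[0.022,0.0384,0.0357],"claw":1},{"offset":[0,0,0],"turn":[0.022,0.0384,0.0357],"claw":1}]'
python3 -m handwheel '[{"offset":[-0.012,-0.06,0],"turn":[0,0,0],"claw":1},{"offset":[-0.012,-0.06,0],"turn":[0,0,0],"claw":1},{"offset":[-0.012,-0.06,0],"turn":[0,0,0],"claw":1},{"offset":[-0.012,-0.06,0],"turn":[0,0,0],"claw":1},{"offset":[-0.012,-0.06,0],"turn":[0,0,0],"claw":1},{"offset":[-0.012,-0.06,0],"turn":[0,0,0],"claw":1},{"offset":[0,-0.06,0.01],"turn":[0,0,0],"claw":1},{"offset":[0,-0.06,0.01],"turn":[0,0,0],"claw":1},{"offset":[0,-0.06,0.01],"turn":[0,0,0],"claw":1},{"offset":[0,0,0],"turn":[0,0,0],"claw":1}]'
python3 -c "
from h import *
print(ctrl.state()['joint_pos'])
plan([513.4,250.5,150],rot=down(-82))"
```

```text
time_s: 12.42
tcp_pos: [651.6, -320.4, 285.6]
orientation: [0.997, 0.073, 0.008, 0.001]
force: [0.4, 0.4, -0.2]
gripper_width: 85.2
grasp_force: 0.0
time_s: 13.68
tcp_pos: [538.3, 78.2, 257.3]
orientation: [0.997, 0.077, 0.003, 0.002]
force: [0.4, -0.6, -1.2]
gripper_width: 85.5
grasp_force: 0.0
[-0.82003085  0.14121592  0.65641173  1.67329204 -0.08399932  1.35208242
 -1.56760944]
turn [ 0.0012 -0.0016  0.0045]
5 rows of [-0.0002 -0.0464  0.0286]
```

```bash
python3 -m handwheel '[{"offset":[0,-0.046,0.028],"turn":[0.001,-0.001,0.004],"claw":0.2},{"offset":[0,-0.046,0.028],"turn":[0,0,0],"claw":0.2},{"offset":[0,-0.046,0.028],"turn":[0,0,0],"claw":0.2},{"offset":[0,-0.046,0.028],"turn":[0,0,0],"claw":0.2},{"offset":[0,-0.046,0.028],"turn":[0,0,0],"claw":0.2},{"offset":[0,0,0],"turn":[0,0,0],"claw":0.2}]'
python3 -c "
from h import *
import cv2
plan([513.4,250.5,26],rot=down(-82))
s=ctrl.state();print(s['joint_pos'])
a=imaging.get_image('top')[165:290,165:265];b=imaging.get_image('side')[230:390,190:370]
a=cv2.resize(a,None,fx=4,fy=4,interpolation=2);b=cv2.resize(b,(400,a.shape[0]));cv2.imwrite('pics/s1.png',np.hstack([a,b])[:,:,::-1])"
```

```text
time_s: 14.42
tcp_pos: [515.6, 244.8, 149.4]
orientation: [0.998, 0.067, -0.0, 0.002]
force: [0.3, 0.5, 0.2]
gripper_width: 51.0
grasp_force: 0.0
turn [ 0.0015  0.0003 -0.0015]
3 rows of [-0.0006 -0.0027  0.0549]
[-0.97778506  0.29587779  0.53801175  1.73634263 -0.15942337  1.15645657
 -1.82994223]
```

View pics/s1.png

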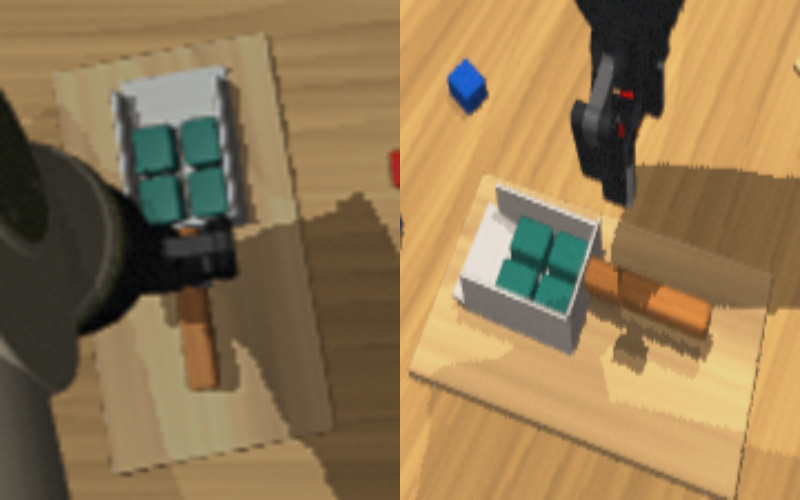

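The handle lies at crop (195,310), with the fingers above its front half. The four chunks sit in the scoop. I descend and grip.

```bash
python3 -m handwheel '[{"offset":[-0.001,-0.003,0.055],"turn":[0,0,0],"claw":0.2},{"offset":[-0.001,-0.003,0.055],"turn":[0,0,0],"claw":0.2},{"offset":[0,-0.002,0.055],"turn":[0,0,0],"claw":0.2},{"offset":[0,0,0],"turn":[0,0,0],"claw":0.2}]' 60
python3 -m handwheel '[{"offset":[0,0,0],"turn":[0,0,0],"claw":-0.2},{"offset":[0,0,0],"turn":[0,0,0],"claw":-0.4},{"offset":[0,0,0],"turn":[0,0,0],"claw":-0.6},{"offset":[0,0,0],"turn":[0,0,0],"claw":-1},{"offset":[0,0,0],"turn":[0,0,0],"claw":-1},{"offset":[0,0,0],"turn":[0,0,0],"claw":-1}]' 110
```

```text
time_s: 15.02
tcp_pos: [514.6, 243.5, 26.0]
orientation: [0.998, 0.063, -0.0, 0.005]
force: [-0.2, -0.3, 0.4]
gripper_width: 51.4
grasp_force: 0.0
time_s: 15.78
tcp_pos: [516.5, 246.2, 29.7]
orientation: [0.998, 0.063, 0.003, 0.003]
force: [-2.7, 1.2, 12.0]
gripper_width: 15.8
grasp_force: 106.7
```

```bash
python3 -m handwheel '[{"offset":[0,0,-0.01],"turn":[0,0,0],"claw":-1},{"offset":[0,0,-0.02],"turn":[0,0,0],"claw":-1},{"offset":[0,0,-0.03],"turn":[0,0,0],"claw":-1},{"offset":[0,0,-0.03],"turn":[0,0,0],"claw":-1},{"offset":[0,0,-0.03],"turn":[0,0,0],"claw":-1},{"offset":[0,0,-0.03],"turn":[0,0,0],"claw":-1},{"offset":[0,0,-0.03],"turn":[0,0,0],"claw":-1},{"offset":[0,0,-0.02],"turn":[0,0,0],"claw":-1},{"offset":[0,0,0],"turn":[0,0,0],"claw":-1}]'
python3 -c "
from h import *
import cv2
s=ctrl.state();print(s['joint_pos'],s['ft_torque'],s['grasp_force'],s['gripper_width'])
a=imaging.get_image('top')[125:290,145:275];b=imaging.get_image('side')[170:390,170:400]
a=cv2.resize(a,(390,495));b=cv2.resize(b,(400,a.shape[0]));cv2.imwrite('pics/s2.png',np.hstack([a,b])[:,:,::-1])"
```

```text
time_s: 16.9
tcp_pos: [515.2, 246.5, 178.7]
orientation: [0.998, 0.063, 0.002, 0.004]
force: [-0.0, 0.1, -3.0]
gripper_width: 15.4
grasp_force: 107.0
[-0.99627647  0.26580741  0.54914743  1.70578868 -0.13711989  1.20936454
 -1.85902957] [-0.02986662  0.15432474  0.00485896] 107.04840302467346 15.420616622587346
```

View pics/s2.png

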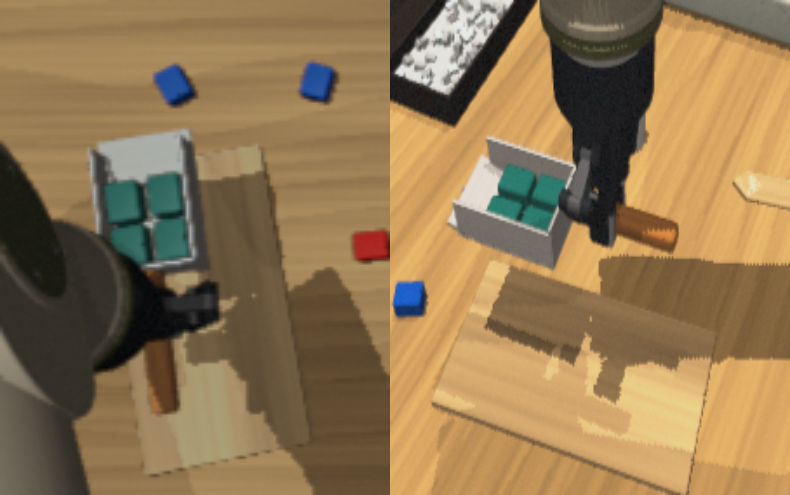

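All four chunks (crop 145,215) sit in the level, lifted scoop. I raise it, turn its nose to the pouring heading and carry it over.

```bash
python3 -m handwheel '[{"offset":[0,0,-0.03],"turn":[0,0,-0.02],"claw":-1},{"offset":[0,0,-0.03],"turn":[0,0,-0.035],"claw":-1},{"offset":[0,0,-0.02],"turn":[0,0,-0.04],"claw":-1},{"offset":[0,0,0],"turn":[0,0,-0.04],"claw":-1},{"offset":[0,0,0],"turn":[0,0,-0.04],"claw":-1},{"offset":[0,0,0],"turn":[0,0,-0.04],"claw":-1},{"offset":[0,0,0],"turn":[0,0,-0.04],"claw":-1},{"offset":[0,0,0],"turn":[0,0,-0.04],"claw":-1},{"offset":[0,0,0],"turn":[0,0,-0.032],"claw":-1},{"offset":[0,0,0],"turn":[0,0,0],"claw":-1}]'
python3 -c "
from h import *
print(ctrl.state()['joint_pos'])
plan([565,-429,235],rot=down(-24),step=40)"
```

```text
time_s: 18.25
tcp_pos: [514.2, 246.5, 236.5]
orientation: [0.838, 0.545, -0.002, 0.005]
force: [0.5, -0.3, -2.5]
gripper_width: 15.7
grasp_force: 107.3
[-0.90949687  0.21375987  0.4394482   1.62331552 -0.0826633   1.32745291
 -0.87668169]
turn [0.0021 0.0026 0.0003]
17 rows of [-0.0468  0.0252  0.0001]
```

```bash
python3 -m handwheel '[{"offset":[-0.015,0.008,0],"turn":[0,0,0],"claw":-1},{"offset":[-0.032,0.017,0],"turn":[0,0,0],"claw":-1},{"offset":[-0.047,0.025,0],"turn":[0,0,0],"claw":-1},{"offset":[-0.047,0.025,0],"turn":[0,0,0],"claw":-1},{"offset":[-0.047,0.025,0],"turn":[0,0,0],"claw":-1},{"offset":[-0.047,0.025,0],"turn":[0,0,0],"claw":-1},{"offset":[-0.047,0.025,0],"turn":[0,0,0],"claw":-1},{"offset":[-0.047,0.025,0],"turn":[0,0,0],"claw":-1},{"offset":[-0.047,0.025,0],"turn":[0,0,0],"claw":-1},{"offset":[-0.047,0.025,0],"turn":[0,0,0],"claw":-1}]'
python3 -m handwheel '[{"offset":[-0.047,0.025,0],"turn":[0,0,0],"claw":-1},{"offset":[-0.047,0.025,0],"turn":[0,0,0],"claw":-1},{"offset":[-0.047,0.025,0],"turn":[0,0,0],"claw":-1},{"offset":[-0.047,0.025,0],"turn":[0,0,0],"claw":-1},{"offset":[-0.047,0.025,0],"turn":[0,0,0],"claw":-1},{"offset":[-0.047,0.025,0],"turn":[0,0,0],"claw":-1},{"offset":[-0.032,0.017,0],"turn":[0,0,0],"claw":-1},{"offset":[-0.015,0.008,0],"turn":[0,0,0],"claw":-1},{"offset":[0,0,0],"turn":[0,0,0],"claw":-1}]'
python3 -c "
from h import *
import cv2
s=ctrl.state();print(s['joint_pos'],s['gripper_width'],px('top',[623,-298,185]))
plan([565,-429,195],rot=down(-24),step=40)
a=imaging.get_image('top')[140:300,390:540];b=imaging.get_image('side')[50:210,300:470]
a=cv2.resize(a,(400,427));b=cv2.resize(b,(400,a.shape[0]));cv2.imwrite('pics/p1.png',np.hstack([a,b])[:,:,::-1])"
```

```text
time_s: 19.5
tcp_pos: [539.7, -113.8, 240.9]
orientation: [0.839, 0.544, -0.001, 0.005]
force: [0.6, -0.4, -2.8]
gripper_width: 15.8
grasp_force: 107.2
time_s: 20.62
tcp_pos: [559.6, -391.0, 243.3]
orientation: [0.839, 0.544, -0.001, 0.005]
force: [0.5, 0.6, -3.4]
gripper_width: 15.9
grasp_force: 107.3
[ 0.03572217  0.53524284  0.76682397  1.31170044 -0.36107519  1.4268614
  0.35936588] 15.867693183081434 [454.00991203 178.8926999 ]
turn [ 0.0022  0.0022 -0.0001]
2 rows of [-0.0217  0.0136  0.0322]
```

View pics/p1.png

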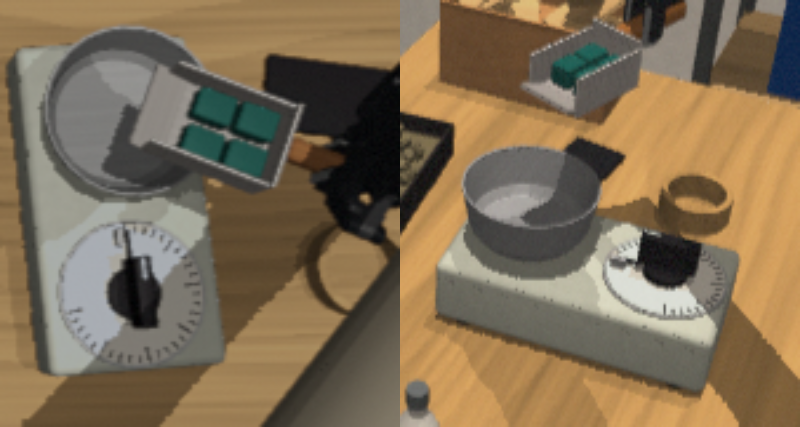

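The scoop is level with all four chunks, and its nose (crop 152,105) is over the bowl. The pointer is still at zero. I lower it and begin tipping about the nose.

```bash
python3 -m handwheel '[{"offset":[-0.022,0.014,0.035],"turn":[0,0,0],"claw":-1},{"offset":[-0.022,0.014,0.035],"turn":[0,0,0],"claw":-1},{"offset":[0,0,0.03],"turn":[0,0,0],"claw":-1},{"offset":[0.0016,0,-0.0166],"turn":[0,-0.0278,0],"claw":-1},{"offset":[0.0016,0,-0.0166],"turn":[0,-0.0278,0],"claw":-1},{"offset":[0.0016,0,-0.0166],"turn":[0,-0.0278,0],"claw":-1},{"offset":[0.0016,0,-0.0166],"turn":[0,-0.0278,0],"claw":-1},{"offset":[0,0,0],"turn":[0,0,0],"claw":-1}]'
cat >> h.py <<'E'
def nose():
    s=ctrl.state();r=R.from_quat(s["orientation"]);m=r.as_matrix();n=r.apply([143,0,7.7])+s["tcp_pos"]
    print("nose",n.round(1),"tilt",np.degrees(np.arcsin(-m[2,0])).round(1),"x dir",np.degrees(np.arctan2(m[1,0],m[0,0])).round(1),"j",s["joint_pos"].round(2),"w",s["gripper_width"])
    print("world up 10mm in tool",(r.inv().apply([0,0,10])/750).round(4),"to centre",(r.inv().apply([629-n[0],-284-n[1],0])/750).round(4))
E
python3 -c "
from h import *
nose()"
```

```text
time_s: 21.72
tcp_pos: [573.6, -414.9, 217.1]
orientation: [0.824, 0.539, -0.145, 0.1]
force: [-0.2, 0.2, -3.0]
gripper_width: 16.0
grasp_force: 107.4
nose [ 626.6 -294.6  160.3] tilt 20.3 x dir 66.3 j [-0.17  0.63  0.88  1.35 -0.13  1.28  0.21] w 15.989000852088031
world up 10mm in tool [-0.0046  0.0001 -0.0125] to centre [ 0.0133 -0.0027 -0.0049]
```

```bash
python3 -m handwheel '[{"offset":[0.008,0,0.022],"turn":[0,0,0],"claw":-1},{"offset":[0.008,0,0.022],"turn":[0,0,0],"claw":-1},{"offset":[0.0016,0,-0.0166],"turn":[0,-0.0278,0],"claw":-1},{"offset":[0.0016,0,-0.0166],"turn":[0,-0.0278,0],"claw":-1},{"offset":[0.0016,0,-0.0166],"turn":[0,-0.0278,0],"claw":-1},{"offset":[0.0016,0,-0.0166],"turn":[0,-0.0278,0],"claw":-1},{"offset":[0.0016,0,-0.0166],"turn":[0,-0.0278,0],"claw":-1},{"offset":[0.0016,0,-0.0166],"turn":[0,-0.0278,0],"claw":-1},{"offset":[0.0016,0,-0.0166],"turn":[0,-0.0278,0],"claw":-1},{"offset":[0,0,0],"turn":[0,0,0],"claw":-1}]'
python3 -c "
from h import *
nose()"
```

```text
time_s: 22.98
tcp_pos: [594.1, -366.1, 244.5]
orientation: [0.742, 0.483, -0.388, 0.255]
force: [0.5, 0.6, -2.1]
gripper_width: 15.5
grasp_force: 107.9
nose [ 624.7 -297.7  122.4] tilt 55.4 x dir 65.9 j [-0.54  0.89  1.08  1.38  0.22  1.31 -0.13] w 15.518464430861084
world up 10mm in tool [-0.011   0.0001 -0.0076] to centre [ 0.0108 -0.0022 -0.0157]
```

```bash
python3 -m handwheel '[{"offset":[-0.002,0,-0.0186],"turn":[0,-0.0278,0],"claw":-1},{"offset":[-0.002,0,-0.0186],"turn":[0,-0.0278,0],"claw":-1},{"offset":[-0.002,0,-0.0186],"turn":[0,-0.0278,0],"claw":-1},{"offset":[-0.002,0,-0.0186],"turn":[0,-0.0278,0],"claw":-1},{"offset":[0,0,0],"turn":[0,0,0],"claw":-1},{"offset":[0,0,0],"turn":[0,0,0],"claw":-1},{"offset":[0,0,0],"turn":[0,0,0],"claw":-1}]'
python3 -c "
from h import *
import cv2
nose()
a=imaging.get_image('top')[140:300,390:540];b=imaging.get_image('side')[50:210,300:470]
a=cv2.resize(a,(400,427));b=cv2.resize(b,(400,a.shape[0]));cv2.imwrite('pics/p2.png',np.hstack([a,b])[:,:,::-1])"
```

```text
time_s: 23.85
tcp_pos: [611.0, -326.3, 278.7]
orientation: [0.666, 0.429, -0.511, 0.335]
force: [0.1, 0.0, -0.5]
gripper_width: 15.8
grasp_force: 108.0
nose [ 623.8 -300.4  138.4] tilt 75.3 x dir 64.1 j [-0.64  1.09  1.14  1.33  0.36  1.43 -0.23] w 15.780551360358528
world up 10mm in tool [-0.0129  0.0001 -0.0034] to centre [ 0.0058 -0.0026 -0.0221]
```

View pics/p2.png

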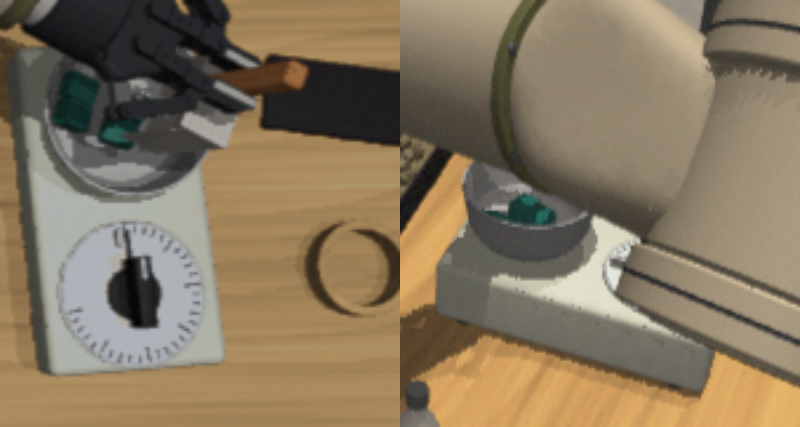

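Teal chunks are in the bowl at crop (75,100) and (120,130), and the load has left the wrist. I raise the scoop, level it and check the bowl.

```bash
python3 -m handwheel '[{"offset":[-0.025,0,-0.007],"turn":[0,0,0],"claw":-1},{"offset":[-0.05,0,-0.013],"turn":[0,0,0],"claw":-1},{"offset":[-0.05,0,-0.013],"turn":[0,0,0],"claw":-1},{"offset":[-0.025,0,-0.007],"turn":[0,0.02,0],"claw":-1},{"offset":[0,0,0],"turn":[0,0.05,0],"claw":-1},{"offset":[0,0,0],"turn":[0,0.05,0],"claw":-1},{"offset":[0,0,0],"turn":[0,0.05,0],"claw":-1},{"offset":[0,0,0],"turn":[0,0.05,0],"claw":-1},{"offset":[0,0,0],"turn":[0,0.05,0],"claw":-1},{"offset":[0,0,0],"turn":[0,0.05,0],"claw":-1}]'
python3 -c "
from h import *
nose()
plan([560,-150,280],[520,240,240],rot=down(-24),step=45)"
```

```text
time_s: 25.2
tcp_pos: [610.8, -324.3, 396.9]
orientation: [0.829, 0.538, -0.125, 0.087]
force: [-0.2, -0.2, -2.9]
gripper_width: 15.8
grasp_force: 107.8
nose [ 665.5 -202.   346.4] tilt 17.6 x dir 65.9 j [-0.24  0.59  0.96  1.01 -0.18  1.69  0.17] w 15.755320144496865
world up 10mm in tool [-0.004   0.0001 -0.0127] to centre [-0.1141 -0.0002  0.0362]
turn [0.0032 0.0977 0.0001]
5 rows of [ 0.0369 -0.0313  0.0312]
9 rows of [ 0.0504 -0.0289  0.0059]
```

```bash
python3 -m handwheel '[{"offset":[0,0,0],"turn":[0,0.049,0],"claw":-1},{"offset":[0,0,0],"turn":[0,0.049,0],"claw":-1},{"offset":[0.037,-0.031,0.02],"turn":[0,0,0],"claw":-1},{"offset":[0.037,-0.031,0.03],"turn":[0,0,0],"claw":-1},{"offset":[0.037,-0.031,0.03],"turn":[0,0,0],"claw":-1},{"offset":[0.037,-0.031,0.03],"turn":[0,0,0],"claw":-1},{"offset":[0.037,-0.031,0.03],"turn":[0,0,0],"claw":-1},{"offset":[0.04,-0.025,0],"turn":[0,0,0],"claw":-1},{"offset":[0.05,-0.029,0],"turn":[0,0,0],"claw":-1},{"offset":[0.05,-0.029,0],"turn":[0,0,0],"claw":-1}]'
python3 -m handwheel '[{"offset":[0.05,-0.029,0],"turn":[0,0,0],"claw":-1},{"offset":[0.05,-0.029,0],"turn":[0,0,0],"claw":-1},{"offset":[0.05,-0.029,0],"turn":[0,0,0],"claw":-1},{"offset":[0.05,-0.029,0],"turn":[0,0,0],"claw":-1},{"offset":[0.05,-0.029,0],"turn":[0,0,0],"claw":-1},{"offset":[0,0,0],"turn":[0,0,0],"claw":-1}]'
python3 -c "
from h import *
import cv2
nose()
plan([514,246,130],rot=down(-82.8),step=45)
a=imaging.get_image('top')
T=a[120:300]; b=imaging.get_image('side')[60:210,290:460]
a=cv2.resize(T[:,380:500],(400,600));c=cv2.resize(T[:,150:340],(400,379));b=cv2.resize(b,(400,221))
p=np.hstack([a,np.vstack([c,b])]);cv2.imwrite('pics/b1.png',p[:,:,::-1])"
```

```text
time_s: 26.45
tcp_pos: [547.2, -29.5, 288.3]
orientation: [0.839, 0.545, 0.001, 0.004]
force: [0.9, 0.2, -1.7]
gripper_width: 15.8
grasp_force: 107.8
time_s: 27.2
tcp_pos: [523.6, 189.1, 286.3]
orientation: [0.837, 0.548, 0.001, 0.004]
force: [-0.1, -0.6, -1.1]
gripper_width: 15.9
grasp_force: 107.8
nose [580.8 320.1 278.2] tilt 0.2 x dir 66.4 j [-1.04  0.17  0.7   1.59 -0.1   1.42 -0.75] w 15.885875991708486
world up 10mm in tool [-0.      0.0001 -0.0133] to centre [-0.7124  0.3812  0.005 ]
turn [ 0.0027 -0.0004  0.3289]
4 rows of [-0.0008 -0.0192  0.0521]
```

View pics/b1.png

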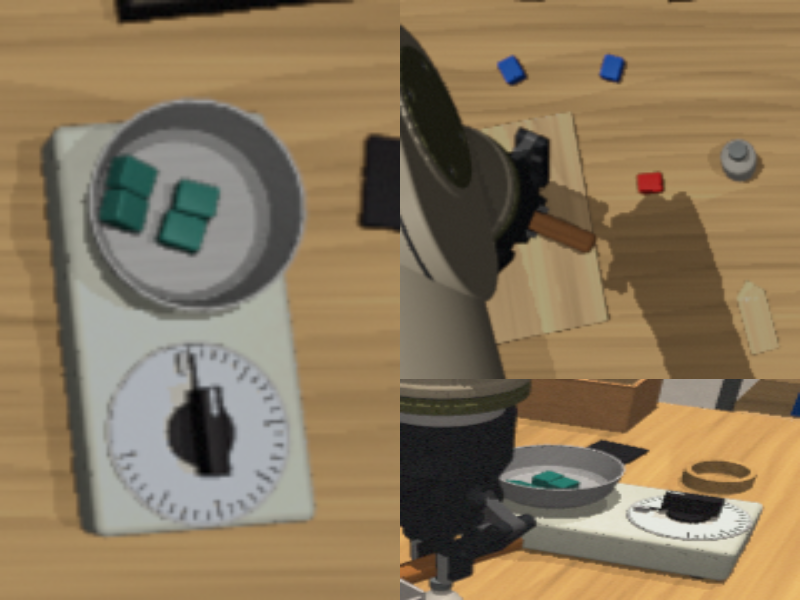

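All four chunks are in the bowl (crop 120-205, 165-245), the pointer is at zero and the glue stands at crop (738,158). I put the scoop back where it came from.

```bash
python3 -m handwheel '[{"offset":[0,0,0],"turn":[0,0,0.047],"claw":-1},{"offset":[0,0,0],"turn":[0,0,0.047],"claw":-1},{"offset":[0,0,0],"turn":[0,0,0.047],"claw":-1},{"offset":[0,0,0],"turn":[0,0,0.047],"claw":-1},{"offset":[0,0,0],"turn":[0,0,0.047],"claw":-1},{"offset":[0,0,0],"turn":[0,0,0.047],"claw":-1},{"offset":[0,0,0],"turn":[0.002,0,0.047],"claw":-1},{"offset":[0,0,0],"turn":[0,0,0],"claw":-1}]'
python3 -c "
from h import *
nose()
plan([515,247,60],[515,247,32],rot=down(-82.8),step=40)"
```

```text
time_s: 28.3
tcp_pos: [524.8, 184.3, 286.4]
orientation: [0.998, 0.059, 0.002, -0.0]
force: [-0.3, 0.1, -1.0]
gripper_width: 15.8
grasp_force: 108.0
nose [666.8 201.1 279.4] tilt -0.3 x dir 6.8 j [-1.13  0.18  0.81  1.6  -0.13  1.42 -1.76] w 15.829219916487151
world up 10mm in tool [ 0.0001  0.     -0.0133] to centre [-1.264e-01  6.364e-01 -4.000e-04]
turn [ 0.0001 -0.0015 -0.0024]
6 rows of [-0.0004 -0.0141  0.0503]
1 rows of [0.     0.     0.0373]
```

```bash
python3 -m handwheel '[{"offset":[0,-0.014,0.05],"turn":[0,0,0],"claw":-1},{"offset":[0,-0.014,0.05],"turn":[0,0,0],"claw":-1},{"offset":[0,-0.014,0.05],"turn":[0,0,0],"claw":-1},{"offset":[0,-0.014,0.05],"turn":[0,0,0],"claw":-1},{"offset":[0,-0.014,0.05],"turn":[0,0,0],"claw":-1},{"offset":[0,-0.014,0.045],"turn":[0,0,0],"claw":-1},{"offset":[0,0,0],"turn":[0,0,0],"claw":-1},{"offset":[0,0,0],"turn":[0,0,0],"claw":-1}]'
python3 -c "
from h import *
nose()
plan([515,247,32],rot=down(-82.8),step=12)"
```

```text
time_s: 29.3
tcp_pos: [518.8, 248.1, 66.1]
orientation: [0.998, 0.06, 0.003, -0.0]
force: [0.1, 0.1, -2.0]
gripper_width: 15.7
grasp_force: 107.8
nose [660.8 265.3  59.2] tilt -0.3 x dir 6.9 j [-1.1   0.44  0.7   1.81 -0.33  1.   -1.72] w 15.744867867259558
world up 10mm in tool [ 0.0001  0.     -0.0133] to centre [-1.301e-01  7.220e-01 -6.000e-04]
turn [ 0.0001 -0.0018 -0.0017]
3 rows of [-0.0017  0.0003  0.0152]
```

```bash
python3 -m handwheel '[{"offset":[-0.002,0,0.013],"turn":[0,0,0],"claw":-1},{"offset":[-0.002,0,0.013],"turn":[0,0,0],"claw":-1},{"offset":[0,0,0.01],"turn":[0,0,0],"claw":-1},{"offset":[0,0,0.006],"turn":[0,0,0],"claw":-1},{"offset":[0,0,0],"turn":[0,0,0],"claw":-1},{"offset":[0,0,0],"turn":[0,0,0],"claw":-1}]' 60
```

```text
time_s: 30.05
tcp_pos: [515.0, 248.6, 33.2]
orientation: [0.998, 0.06, 0.002, 0.0]
force: [-0.8, -0.8, -1.6]
gripper_width: 15.7
grasp_force: 107.8
```

```bash
python3 -m handwheel '[{"offset":[0,0,0.003],"turn":[0,0,0],"claw":-1},{"offset":[0,0,0.002],"turn":[0,0,0],"claw":-1},{"offset":[0,0,0],"turn":[0,0,0],"claw":-1},{"offset":[0,0,0],"turn":[0,0,0],"claw":-1}]' 60
```

```text
time_s: 30.55
tcp_pos: [514.8, 248.6, 29.3]
orientation: [0.998, 0.06, 0.002, 0.0]
force: [0.9, 0.3, -1.8]
gripper_width: 15.9
grasp_force: 108.1
```

```bash
python3 -m handwheel '[{"offset":[0,0,0.002],"turn":[0,0,0],"claw":-1},{"offset":[0,0,0.002],"turn":[0,0,0],"claw":-1},{"offset":[0,0,0],"turn":[0,0,0],"claw":-1},{"offset":[0,0,0],"turn":[0,0,0],"claw":-1}]' 60
```

```text
time_s: 31.05
tcp_pos: [514.4, 248.8, 28.0]
orientation: [0.998, 0.06, 0.001, -0.001]
force: [-14.3, -4.3, 26.7]
gripper_width: 16.1
grasp_force: 112.1
```

Contact. I release, retreat straight up and then move away from the board.

```bash
python3 -m handwheel '[{"offset":[0,0,-0.001],"turn":[0,0,0],"claw":-0.5},{"offset":[0,0,0],"turn":[0,0,0],"claw":-0.2},{"offset":[0,0,0],"turn":[0,0,0],"claw":0.1},{"offset":[0,0,0],"turn":[0,0,0],"claw":0.2},{"offset":[0,0,0],"turn":[0,0,0],"claw":0.2},{"offset":[0,0,-0.03],"turn":[0,0,0],"claw":0.2},{"offset":[0,0,-0.06],"turn":[0,0,0],"claw":0.2},{"offset":[0,0,-0.08],"turn":[0,0,0],"claw":0.2},{"offset":[0,0,-0.08],"turn":[0,0,0],"claw":0.2},{"offset":[0,0,0],"turn":[0,0,0],"claw":0.2}]' 40
python3 -m handwheel '[{"offset":[-0.08,0,0],"turn":[0,0,0],"claw":0.2},{"offset":[-0.06,0.06,0],"turn":[0,0,0],"claw":0.2},{"offset":[0,0.07,0],"turn":[0,0,0],"claw":0.2},{"offset":[0,0.07,0],"turn":[0,0,0],"claw":0.2},{"offset":[0,0.07,0],"turn":[0,0,0],"claw":0.2},{"offset":[0,0.05,0],"turn":[0,0,0],"claw":0.2},{"offset":[0,0,0],"turn":[0,0,0],"claw":0.2},{"offset":[0,0,0],"turn":[0,0,0],"claw":0.2}]'
python3 -c "
from h import *
import cv2
a=imaging.get_image('top')[120:300,150:500];b=imaging.get_image('side')[80:400,160:470]
a=cv2.resize(a,(450,231));a=cv2.copyMakeBorder(a,0,129,0,0,0);b=cv2.resize(b,(349,360));cv2.imwrite('pics/f.png',np.hstack([a,b])[:,:,::-1])"
```

```text
time_s: 32.3
tcp_pos: [516.2, 249.3, 219.2]
orientation: [0.998, 0.06, 0.005, -0.002]
force: [-0.1, -0.5, -1.2]
gripper_width: 51.3
grasp_force: 0.0
time_s: 33.3
tcp_pos: [438.9, -0.7, 213.8]
orientation: [0.998, 0.06, 0.002, 0.0]
force: [0.5, 0.4, -0.7]
gripper_width: 51.0
grasp_force: 0.0
```

View pics/f.png

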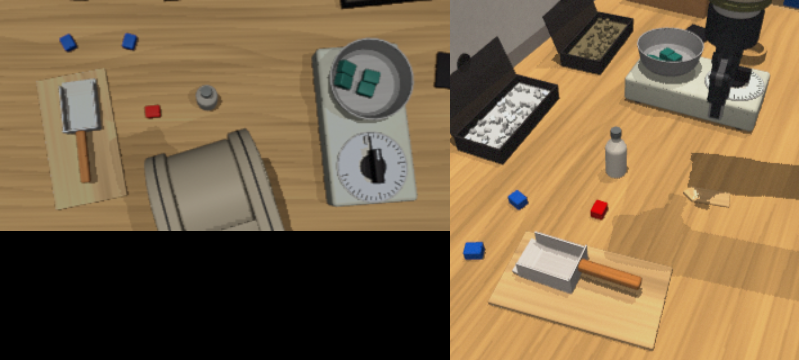

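The scoop lies flat and empty on its board at crop (80,115), the chunks are in the bowl (360,78), the knob is at zero and the glue is standing (205,95). I hand in.

```bash
python3 -c "
from bench import ticket
print(ticket.hand_in())"
```

```text
the job is handed in; nothing more can be done
None
```

The job is handed in at about 33 s of the 67 s allowed; the result was not reported back, but the last pictures show the knob at its zero stop, all four chunks in the bowl, the scoop flat on its board open side up, and the glue bottle standing.

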